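Release the mould clamp and lift off the upper mould half

TASK

Open the mould clamp and take the upper half off the plaster mould: first pull the brass spring collar up and turn it clockwise until it stays parked in its raised notch, then swing the bar right back to its stop, and lay the upper mould half gently, flat, on the middle of the wooden drying board, leaving the collar parked and the bar back. One of the two lidded jars stands in the bar's way: before you swing, set it down upright on the bare table well clear of the bar's sweep, and let the bar touch neither jar; leave everything else where it is.

Things in the scene. Friction and masses are not known exactly. Their poses are not given: they have to be found in the camera images.
- clamp_mid (a point): middle of the top face (6 mm above the table) of the clamp's green base plate, 110 x 270 x 6 mm. Its y axis runs along the plate to the hinge post (38 mm thick, 53 mm high, at y = +105 mm); at y = -105 mm is the latch post (46 mm square, 52 mm high). Its x axis points to the side where the bar opens, away from the robot. The fixed lower mould half, 56 x 124 mm, is in the middle, top 18 mm up
- bar_pivot (a point): point on the bar's vertical hinge axis, 62 mm above the table. The dark steel bar is 30 mm wide, its underside 54 and top 70 mm above the table, 210 mm from here to the collar's axis; shut, it lies over the mould. A black hand knob stands half-way along it (top 103 mm above the table), a nut on the hinge (81 mm). Bar end and collar sweep a 240 mm radius, only on the far side of the clamp
- swing_bar (a joint): angle of the bar about the vertical hinge: 0 shut (latched over the mould), grows anticlockwise seen from above as the bar swings to the far side, stop at 1.70 rad. Light friction; it stays where it is left
- collar_grip (a point): centre of the brass spring collar on the bar's end: a round upright sleeve 48 mm in diameter, 40 mm high (20 mm above and below this point), red line on its side; at rest 112 mm above the table. Two dogs under it stand in deep gaps of a steel crown (radius 24 mm, top 22 mm below this point at rest) and stop it turning. Its pin stands 10 mm deep in the latch post and locks the bar shut
- collar_lift (a joint): how far the collar is pulled up against its spring (m), 0 fully down, end stop at 0.026; the spring pulls it down with about 6 N at rest, 13 N fully up. The dogs clear the crown above 0.018; parked in the shallow gaps the collar rests at 0.013, where the pin is clear of the post
- collar_turn (a joint): turn of the collar, clockwise seen from above, 0 to 1.05 rad; it can turn only while lifted above 0.018, and the shallow parking gaps are at the far end, 1.05 rad, where it drops back to 0.013 when let go
- upper_mid (a point): centre of the loose upper mould half: plain cream plaster block 62 mm (its x) by 130 mm (its y) by 26 mm high, 0.2 to 0.45 kg; 13 mm above its underside. It lies on the lower half (underside 24 mm above the table), two cups on 5 mm high cones, the shut bar 2 to 4 mm above it, so it comes off only straight up with the bar swung away
- board_top (a point): middle of the top face of the pale wooden drying board, 180 mm (x) by 150 mm (y), 14 mm high, fixed on the table
- bar_beam: the bar itself with the collar it carries; origin on the hinge axis, -y along the bar to the collar
- jar_1_mid (a point): centre of the jar with the white lid: upright, 50 mm diameter, 72 mm high, 0.1 to 0.2 kg, this point 36 mm above its underside
- jar_2_mid (a point): centre of the jar with the blue lid: upright, 50 mm diameter, 62 mm high, 0.1 to 0.2 kg, this point 31 mm above its underside
- jar_1: the white-lidded jar; origin at the centre of its underside
- jar_2: the blue-lidded jar; origin at the centre of its underside
- mould_upper: the upper mould half; origin at the centre of its underside
- drying_board: the drying board; origin at the centre of its underside
- bowl: bystander, loose: white bowl, 155 mm wide, 85 mm high; origin at the centre of its underside
- clay_maquette: bystander, loose: grey clay lump, 82 mm wide, 86 mm high; origin at the centre of its underside
- shard_low: hollow plaster mould shard, 134 x 167 mm, 85 mm high, fixed; origin at the centre of its underside
- shard_tall: plaster mould shard, 149 x 146 mm, 142 mm high, fixed; origin at the centre of its underside
There are look-alikes about, which are no part of the job. Several things look just like the jar_2: the one meant starts nearest to the robot's base.

How it is judged (in metres and radians):
On the way, in this order (a step that is already met when the one before it is completed fails the run):
1. the collar has been pulled up, turned and parked in its raised notch (value of joint collar_lift between 0.0105 and 0.0165 m and value of joint collar_turn above 0.8 rad), for 0.1 s.
2. the bar has been swung back to its stop (value of joint swing_bar above 1.6 rad), for 0.1 s.
At the end, for the whole second after the job is handed in: collar parked (lift 10.5-16.5 mm, turned over 0.8 rad), bar open over 1.6 rad, upper half flat on the board within 40 mm of its middle, both jars upright on the table over 265 mm from the hinge axis or beside the clamp where the bar never passes (clamp x < -82 or y > 200 mm), at rest (all of step 1 and value of joint swing_bar above 1.6 rad and horizontal distance between upper_mid and board_top below 0.04 m and z of upper_mid in the frame of board_top below 0.017 m and angle between mould_upper's own z axis and vertical below 0.08 rad and linear speed of each of mould_upper, jar_1, jar_2 below 0.02 m/s and (horizontal distance between jar_1_mid and bar_pivot above 0.265 m or x of jar_1_mid in the frame of clamp_mid below -0.082 m or y of jar_1_mid in the frame of clamp_mid above 0.2 m) and (horizontal distance between jar_2_mid and bar_pivot above 0.265 m or x of jar_2_mid in the frame of clamp_mid below -0.082 m or y of jar_2_mid in the frame of clamp_mid above 0.2 m) and angle between each of jar_1, jar_2's own z axis and vertical below 0.1 rad and height (world z) of jar_1 between -0.01 and 0.006 m and height (world z) of jar_2 between -0.01 and 0.006 m); the robot touches nothing.
It fails at once if the bar or its collar touches a jar (contact force between bar_beam and jar_1 above 0.5 N or contact force between bar_beam and jar_2 above 0.5 N).
It fails at once if a jar is knocked over (angle between any of jar_1, jar_2's own z axis and vertical above 0.7 rad).
It fails at once if the upper mould half is dropped or rammed on the board (contact force between mould_upper and drying_board above 60 N).
It fails at once if the bowl or the clay lump is shifted by more than 30 mm (distance of any of bowl, clay_maquette from where it was at the start of the episode above 0.03 m).
It fails at once if both jars are moved, though only one is in the way (distance of each of jar_1, jar_2 from where it was at the start of the episode above 0.03 m).
It also fails if it takes over 64 s, if anything falls off the work surface, if the arm or the gripper's body presses on something with over 40 N, if the wrist force passes 120 N, or if a joint passes its speed limit or range.

ROBOT

A 6-joint arm with a two-finger parallel gripper is mounted at the origin on the work surface; the furniture and walls round the work are solid. World frame = base frame: x ahead of the robot, y to its left, z up, the work surface at z = 0. Lengths are in mm, angles in rad, forces in N, time in s.
With the tool pointing down it reaches from about 250 to 725 mm from the base axis. Payload 4 kg.
Tool frame: the origin (TCP) lies between the finger pads; the fingertips stand 11 mm ahead of it and the grasp point (between the pads) lies 8 mm behind it; x points along the fingers, z is the direction in which the jaws open and shut, and the axes are right-handed (so a half turn about x gives the same grasp; the last joint's range is limited). The gripper opens to 85 mm and grips with 20 to 120 N. Pads are 22 mm wide; open, the fingers measure 114 mm over their backs; the gripper's body (76 mm by 85 mm) begins 54 mm behind the grasp point. The pads swing forward as they close: fully open they stand 13 mm farther back than shut.
Start: joints at [-1.342, 0.241, 0.005, 1.335, 0, 1.571], TCP at [113.403, -486.97, 242.306] pointing down, gripper open.
Joint ranges: [-2.72, 2.72], [-1.05, 1.87], [-1.09, 1.28], [-1.99, 2.15], [-1.42, 1.44], [-3.14, 3.14]. Speed limits (rad/s): [2.79, 2.79, 3.14, 3.14, 3.14, 3.14].

INTERFACE

Orientations are given as a 3x3 rotation matrix whose columns are the frame's x, y, z axes.
In Python, from bench import r gives the robot as it stands. The module is installed in compiled form; this text tells all that it offers.
- The arm moves only by the tool play_rows, never from a script. Its argument "rows" is a list of rows, each an object with "dp": the shift along the world's x, y, z in cm, a list of three; "rot": the turn, a rotation vector about the world's x, y, z in degrees, a list of three; "grip": the finger opening in cm, from 0 to 8.54. A call has 1 to 20 rows; each row is the pose to reach, as a shift and turn from the pose measured when the call began; what a row does not reach only later rows make up. A row lasts 1/12 s, in which the tool goes at most 41.7 mm and 7.16 degrees, less where a joint would pass 70% of its speed; a pose out of reach is approached as far as the arm can. A call with a gripper value outside its range is refused whole. The fingers move at their own pace and stop on an object; "force" is the grip in N (left out, the last holds). Time passes only in rows, so rows that repeat a pose let the fingers close. It gives the time, the measured TCP pose, the force and the opening at its end, in the units of the state.
- r.observe(): the state, without advancing time (a new reading comes with each control period).
- r.camera(name): name is "scene" or "top" or "wrist"; returns the picture (384x512x3 uint8, red, green, blue); there is no depth.
- r.calibration(name): a dict with "mtx" (3x3 intrinsics, pixels), "position" and "rotation" of the camera in the world. Camera axes: x right, y up, looking along -z (the intrinsics and any distortion apply to the point x, -y, -z); pixel columns grow to the right and rows downward; lengths in mm; the calibration is good to about 2 mm. A picture is of the moment at which its call begins: read the wrist's pose just before it. calibration takes no time and is no camera call; for the wrist camera it gives the pose at the moment of the call.
- r.finish_job(): hands the job in, once; it reports no verdict.
Trained networks look in the newest picture that a camera, given by its name, has taken for a name from the list of things; names that differ only in an ending like _2 or _b are one class to them, and where a whole thing is asked for, a point or a joint stands for the part that bears it (a point fixed in the world has none). Each returns a list of dicts, best first, with "confidence" (0 to 1); they miss things now and then, are a little off and sometimes report something else, mostly with a low value. They report only what shows in the picture. A call takes as long as a camera call. They do not tell look-alikes from the thing itself.
- r.find_in(camera, target): "centre" ([x, y, z] in mm, in world coordinates, good to about 4 mm: the middle of the surface that is visible of it).
The state is a dict: "time_s": time; "joint_pos": joint angles; "dq": joint speeds; "joint_efforts": joint torques, N m; "position": TCP position; "tcp_rot": TCP orientation; "wrist_force": force on the tool from outside, world axes, zero at the start; "ft_torque": the same for the moment, N m; "width": finger opening in mm.
Only numpy, scipy, OpenCV 4.12 (cv2) and the standard library are available. Lean on these libraries where they do the work, as an engineer would, in place of code of your own. Each camera call takes 0.05 s, during which the arm holds its last target.

## Working session

There is one attempt and no reset: what is moved stays moved. The work goes in short steps, Python scripts to look and compute and a tool call to move; the robot and the scene stay as the last step left them, time stands still between calls to the robot, and variables do not carry over. Pictures are saved under pics/ and viewed, and the job is handed in when it is done.

Besides the shell and the picture viewer there is one more tool, called after "Emit:" as name(argument=value, ...), one argument or row to a line, values as JSON. play_rows: Moves the arm, as the interface text tells. Its arguments: {"type":"object","properties":{"rows":{"type":"array","items":{"type":"object","properties":{"dp":{"type":"array","items":{"type":"number"}},"rot":{"type":"array","items":{"type":"number"}},"grip":{"type":"number"}}}},"force":{"type":"number"}},"required":["rows"]}

```bash
mkdir -p pics
python3 - <<'E'
from bench import r
import cv2,numpy as np
np.set_printoptions(precision=3,suppress=True)
print(r.observe())
for n in ("top","scene"):
    im=r.camera(n); cv2.imwrite(f"pics/{n}0.png",im[:,:,::-1])
    print(n,r.calibration(n))
    for t in ("clamp_mid","bar_pivot","collar_grip","upper_mid","board_top","jar_1","jar_2","bowl","clay_maquette","shard_low","shard_tall","bar_beam"):
        try: print(t,[(np.round(d["centre"]),round(d["confidence"],2)) for d in r.find_in(n,t)])
        except Exception as e: print(t,e)
print(r.observe()["time_s"])
E
```

```text
{'time_s': 0.0, 'joint_pos': array([-1.342,  0.241,  0.004,  1.335, -0.   ,  1.571]), 'dq': array([-0.   , -0.   , -0.   , -0.   , -0.001,  0.001]), 'joint_efforts': array([  0.001, -37.232,  25.241,   0.017,   0.   ,   0.   ]), 'position': array([ 113.276, -486.387,  241.409]), 'tcp_rot': array([[-0.   ,  0.974,  0.227],
       [ 0.002,  0.227, -0.974],
       [-1.   , -0.   , -0.002]]), 'wrist_force': array([ 0.161, -1.014, -0.258]), 'ft_torque': array([ 0.019,  0.001, -0.024]), 'width': 85.54067780085269}
top {'mtx': array([[362.681,   0.   , 263.701],
       [  0.   , 362.681, 192.648],
       [  0.   ,   0.   ,   1.   ]]), 'position': array([ 485.061,  -38.872, 1271.867]), 'rotation': array([[-0.002,  0.998, -0.059],
       [-1.   , -0.002, -0.016],
       [-0.016,  0.059,  0.998]])}
clamp_mid [(array([479., -24.,   5.]), 0.75)]
bar_pivot []
collar_grip [(array([ 479., -126.,  132.]), 0.49)]
upper_mid [(array([500., -22.,  48.]), 0.59), (array([ 582., -216.,   63.]), 0.29)]
board_top [(array([ 384., -340.,   15.]), 0.62)]
jar_1 [(array([ 735., -122.,   61.]), 0.77), (array([609.
[... 780 characters left out ...]
0.71), (array([ 699., -382.,   59.]), 0.62)]
collar_grip [(array([ 468., -115.,  115.]), 0.77)]
upper_mid [(array([456.,  -2.,  46.]), 0.7), (array([ 577., -204.,   45.]), 0.35)]
board_top [(array([ 372., -328.,   14.]), 0.9)]
jar_1 [(array([ 730., -105.,   40.]), 0.77), (array([601., -16.,  46.]), 0.66), (array([ 372., -332.,   18.]), 0.36)]
jar_2 [(array([ 730., -105.,   40.]), 0.77), (array([601., -16.,  46.]), 0.66), (array([ 372., -332.,   18.]), 0.36)]
bowl [(array([402., 278.,  56.]), 0.8)]
clay_maquette [(array([ 371., -115.,   46.]), 0.67)]
shard_low [(array([684., 314.,  40.]), 0.69)]
shard_tall [(array([ 704., -380.,   54.]), 0.77)]
bar_beam [(array([471., -86.,  82.]), 0.92)]
1.3
```

Run:
```python
import cv2
a=cv2.imread("pics/top0.png"); cv2.imwrite("pics/top0b.png",cv2.resize(a[60:360,90:490],None,fx=2,fy=2,interpolation=cv2.INTER_CUBIC))
```

```text
(no output)
```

View pics/top0b.png

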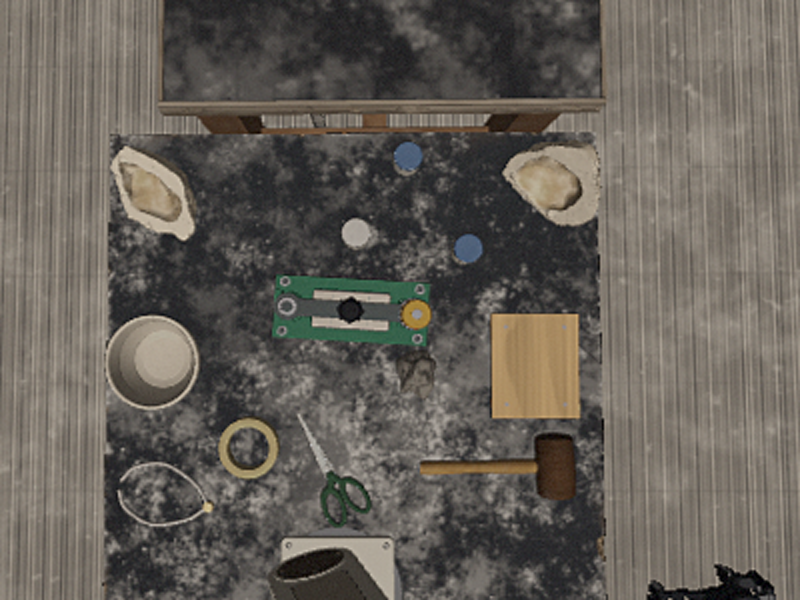

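View pics/scene0.png

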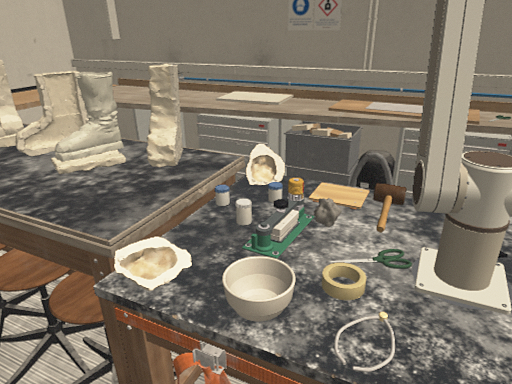

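Look-alikes: there are two blue-lidded jars, at top px (294,138) → (735,-122) and px (324,184) → (582,-216). The second is nearer the base, so it is jar_2, and it stands about 315 mm from the hinge. The white-lidded jar_1 at px (268,176) → (609,-30) is about 165 mm from the hinge, so that one is in the way. Next I measure the clamp more precisely.

```bash
cat > h.py <<'E'
import numpy as np,cv2
np.set_printoptions(precision=2,suppress=True)
def ray(c,u,v,z):
    d=np.array([(u-c["mtx"][0,2])/c["mtx"][0,0],-(v-c["mtx"][1,2])/c["mtx"][1,1],-1.])
    d=np.array(c["rotation"])@d; p=np.array(c["position"]); return p+d*(z-p[2])/d[2]
def proj(c,p):
    q=np.array(c["rotation"]).T@(np.array(p,float)-c["position"]); m=c["mtx"]
    return m[0,0]*q[0]/-q[2]+m[0,2], m[1,2]-m[1,1]*q[1]/-q[2]
E
python3 - <<'E'
import cv2
a=cv2.imread("pics/top0.png"); cv2.imwrite("pics/top0c.png",cv2.resize(a[125:245,215:345],None,fx=6,fy=5,interpolation=cv2.INTER_CUBIC))
E
```

```text
(no output)
```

View pics/top0c.png

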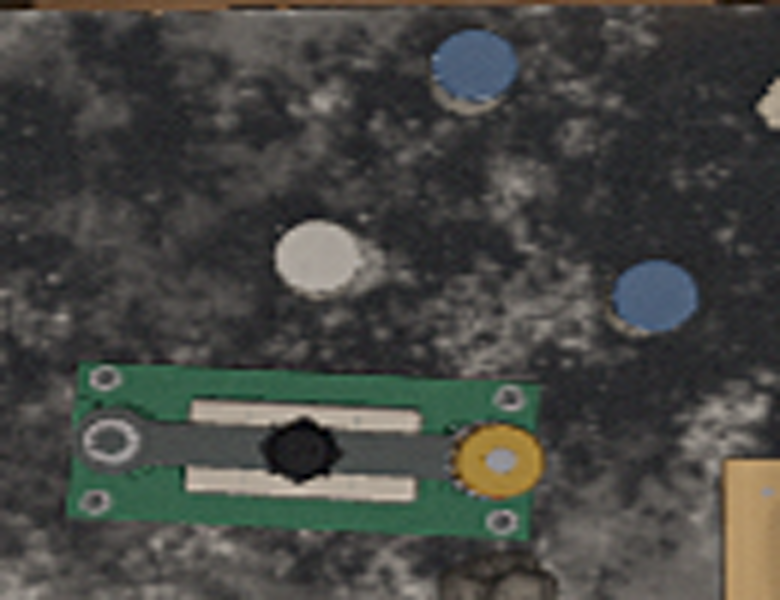

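Run:
```python
from bench import r
from h import *
c=r.calibration("top")
P=lambda u,v,z:ray(c,215+(u+.5)/6-.5,125+(v+.5)/5-.5,z)
for n,u,v,z in [("c1",78,364,6),("c2",541,385,6),("c3",528,539,6),("c4",68,517,6),("nut",110,441,81),("knob",301,450,103),("collar",499,461,132),("jar1",317,257,72),("jar2",655,297,62),("jar2b",475,66,62),
 ("m1",190,400,50),("m2",421,411,50),("m3",415,500,50),("m4",185,490,50)]:
    print(n,P(u,v,z))
C=lambda u,v,z:ray(c,90+(u+.5)/2-.5,60+(v+.5)/2-.5,z)
for u,v in [(492,314),(579,314),(579,418),(492,417)]: print("board",C(u,v,14))
```

```text
c1 [543.68 108.24   6.  ]
c2 [ 528.41 -161.25    6.  ]
c3 [ 421.58 -152.87    6.  ]
c4 [437.01 113.59   6.  ]
nut [489.55  81.76  81.  ]
knob [483.52 -23.06 103.  ]
collar [ 476.53 -126.8   132.  ]
jar1 [611.5  -31.72  72.  ]
jar2 [ 585.12 -219.63   62.  ]
jar2b [ 741.49 -120.61   62.  ]
m1 [517.2   39.98  50.  ]
m2 [509.55 -89.68  50.  ]
m3 [449.87 -86.03  50.  ]
m4 [456.7  42.7  50. ]
board [ 475.64 -266.81   14.  ]
board [ 475.43 -416.13   14.  ]
board [ 298.26 -412.54   14.  ]
board [ 299.82 -264.49   14.  ]
```

Emit:
play_rows(
  rows=[
    {"dp": [49.8, 45.5, 0], "rot": [0, 0, 73.4], "grip": 8.5},
    {"dp": [49.8, 45.5, 0], "rot": [0, 0, 73.4], "grip": 8.5},
    {"dp": [49.8, 45.5, 0], "rot": [0, 0, 73.4], "grip": 8.5},
    {"dp": [49.8, 45.5, 0], "rot": [0, 0, 73.4], "grip": 8.5},
    {"dp": [49.8, 45.5, 0], "rot": [0, 0, 73.4], "grip": 8.5},
    {"dp": [49.8, 45.5, 0], "rot": [0, 0, 73.4], "grip": 8.5},
    {"dp": [49.8, 45.5, 0], "rot": [0, 0, 73.4], "grip": 8.5},
    {"dp": [49.8, 45.5, 0], "rot": [0, 0, 73.4], "grip": 8.5},
    {"dp": [49.8, 45.5, 0], "rot": [0, 0, 73.4], "grip": 8.5},
    {"dp": [49.8, 45.5, 0], "rot": [0, 0, 73.4], "grip": 8.5},
    {"dp": [49.8, 45.5, 0], "rot": [0, 0, 73.4], "grip": 8.5},
    {"dp": [49.8, 45.5, 0], "rot": [0, 0, 73.4], "grip": 8.5},
    {"dp": [49.8, 45.5, 0], "rot": [0, 0, 73.4], "grip": 8.5},
    {"dp": [49.8, 45.5, 0], "rot": [0, 0, 73.4], "grip": 8.5},
    {"dp": [49.8, 45.5, 0], "rot": [0, 0, 73.4], "grip": 8.5},
    {"dp": [49.8, 45.5, 0], "rot": [0, 0, 73.4], "grip": 8.5},
    {"dp": [49.8, 45.5, 0], "rot": [0, 0, 73.4], "grip": 8.5},
    {"dp": [49.8, 45.5, 0], "rot": [0, 0, 73.4], "grip": 8.5},
    {"dp": [49.8, 45.5, -3], "rot": [0, 0, 73.4], "grip": 8.5},
    {"dp": [49.8, 45.5, -6], "rot": [0, 0, 73.4], "grip": 8.5},
  ],
)

```text
time_s: 2.97
position: [612.4, -32.8, 183.9]
tcp_rot: [[0.005, 0.061, 0.998], [-0.001, 0.998, -0.061], [-1.0, -0.001, 0.005]]
wrist_force: [0.7, 1.1, -1.0]
width: 84.9
```

Run:
```python
from bench import r
from h import *
o=r.observe(); print(o["time_s"],o["position"],o["tcp_rot"],o["joint_pos"],o["width"])
c=r.calibration("wrist"); im=r.camera("wrist"); cv2.imwrite("pics/w1.png",im[:,:,::-1]); print(c)
print("jar px",proj(c,[611.5,-31.7,72]),proj(c,[585,-219.6,62]))
```

```text
2.9667 [612.39 -32.84 183.94] [[ 0.01  0.06  1.  ]
 [-0.    1.   -0.06]
 [-1.   -0.    0.01]] [-0.05  0.49  0.22  1.29 -0.    1.58] 84.87691358920385
{'mtx': array([[342.8 ,   0.  , 259.68],
       [  0.  , 342.8 , 190.12],
       [  0.  ,   0.  ,   1.  ]]), 'position': array([616.38,  41.57, 315.94]), 'rotation': array([[ 1.  ,  0.06,  0.01],
       [-0.06,  0.95,  0.29],
       [ 0.  , -0.29,  0.96]])}
jar px (np.float64(257.669558505239), np.float64(188.0633110405226)) (np.float64(242.05564070422912), np.float64(379.1340414127727))
```

View pics/w1.png

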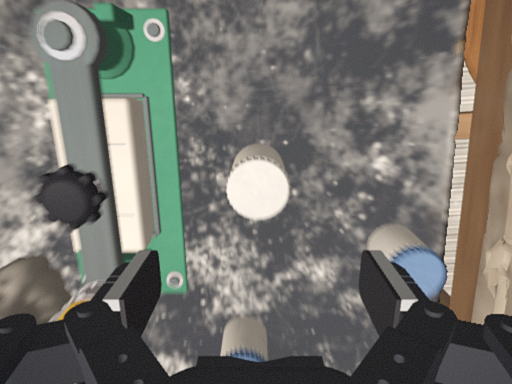

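The white-lidded jar is at px (257,187), as predicted (258,188). The clamp and knob are at left, and both blue jars sit clear of the fingers. Going down to grip it.

Emit:
play_rows(
  rows=[
    {"dp": [-0.1, 0.1, -4], "rot": [0, 0, 0], "grip": 8.5},
    {"dp": [-0.1, 0.1, -8], "rot": [0, 0, 0], "grip": 8.5},
    {"dp": [-0.1, 0.1, -11], "rot": [0, 0, 0], "grip": 8.5},
    {"dp": [-0.1, 0.1, -13], "rot": [0, 0, 0], "grip": 8.5},
    {"dp": [-0.1, 0.1, -14.2], "rot": [0, 0, 0], "grip": 8.5},
    {"dp": [-0.1, 0.1, -14.2], "rot": [0, 0, 0], "grip": 8.5},
    {"dp": [-0.1, 0.1, -14.2], "rot": [0, 0, 0], "grip": 4.4},
    {"dp": [-0.1, 0.1, -14.2], "rot": [0, 0, 0], "grip": 4.4},
    {"dp": [-0.1, 0.1, -14.2], "rot": [0, 0, 0], "grip": 4.4},
    {"dp": [-0.1, 0.1, -14.2], "rot": [0, 0, 0], "grip": 4.4},
    {"dp": [-0.1, 0.1, -14.2], "rot": [0, 0, 0], "grip": 4.4},
    {"dp": [-0.1, 0.1, -14.2], "rot": [0, 0, 0], "grip": 4.4},
    {"dp": [-0.1, 0.1, -14.2], "rot": [0, 0, 0], "grip": 4.4},
    {"dp": [-0.1, 0.1, -14.2], "rot": [0, 0, 0], "grip": 4.4},
  ],
  force=40,
)

```text
time_s: 4.18
position: [608.6, -32.3, 35.8]
tcp_rot: [[-0.004, 0.062, 0.998], [-0.001, 0.998, -0.062], [-1.0, -0.001, -0.004]]
wrist_force: [0.7, -0.6, 6.4]
width: 47.4
```

Emit:
play_rows(
  rows=[
    {"dp": [0, 0, 2], "rot": [0, 0, 0], "grip": 4.4},
    {"dp": [0, 0, 5], "rot": [0, 0, 0], "grip": 4.4},
    {"dp": [0, 0, 8], "rot": [0, 0, 0], "grip": 4.4},
    {"dp": [0, 2, 10], "rot": [0, 0, 0], "grip": 4.4},
    {"dp": [-0.5, 5, 11], "rot": [0, 0, 0], "grip": 4.4},
    {"dp": [-1.2, 8.5, 11], "rot": [0, 0, 0], "grip": 4.4},
    {"dp": [-2, 12, 11], "rot": [0, 0, 0], "grip": 4.4},
    {"dp": [-2.8, 15.5, 11], "rot": [0, 0, 0], "grip": 4.4},
    {"dp": [-3.5, 19, 11], "rot": [0, 0, 0], "grip": 4.4},
    {"dp": [-4.2, 22.5, 11], "rot": [0, 0, 0], "grip": 4.4},
    {"dp": [-4.8, 25.5, 10], "rot": [0, 0, 0], "grip": 4.4},
    {"dp": [-5, 27, 8], "rot": [0, 0, 0], "grip": 4.4},
    {"dp": [-5, 27.2, 6], "rot": [0, 0, 0], "grip": 4.4},
    {"dp": [-5, 27.2, 4], "rot": [0, 0, 0], "grip": 4.4},
    {"dp": [-5, 27.2, 2.5], "rot": [0, 0, 0], "grip": 4.4},
    {"dp": [-5, 27.2, 1.5], "rot": [0, 0, 0], "grip": 4.4},
    {"dp": [-5, 27.2, 1], "rot": [0, 0, 0], "grip": 4.4},
    {"dp": [-5, 27.2, 0.7], "rot": [0, 0, 0], "grip": 4.4},
    {"dp": [-5, 27.2, 0.7], "rot": [0, 0, 0], "grip": 4.4},
  ],
)

```text
time_s: 5.77
position: [558.6, 239.6, 42.7]
tcp_rot: [[-0.005, 0.062, 0.998], [-0.001, 0.998, -0.062], [-1.0, -0.001, -0.004]]
wrist_force: [0.3, 0.5, -1.2]
width: 47.6
```

Run:
```python
from bench import r
from h import *
o=r.observe(); print(o["time_s"],o["position"],o["tcp_rot"],o["wrist_force"],o["width"])
im=r.camera("scene"); cv2.imwrite("pics/s2.png",cv2.resize(im[130:330,100:360,::-1],None,fx=3,fy=3))
```

```text
5.7667 [558.59 239.56  42.74] [[-0.    0.06  1.  ]
 [-0.    1.   -0.06]
 [-1.   -0.   -0.  ]] [ 0.32  0.47 -1.21] 47.55075188083034
```

View pics/s2.png

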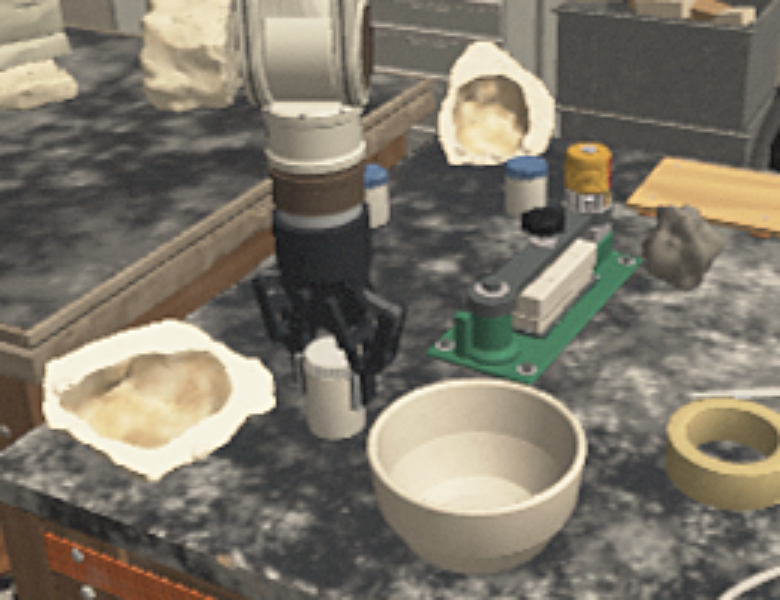

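The jar (px 333,390) is held upright, clear of bowl and shard, about 7 mm up. I lower it and release.

Emit:
play_rows(
  rows=[
    {"dp": [0, 0, -0.3], "rot": [0, 0, 0], "grip": 4.4},
    {"dp": [0, 0, -0.5], "rot": [0, 0, 0], "grip": 4.4},
    {"dp": [0, 0, -0.65], "rot": [0, 0, 0], "grip": 4.4},
    {"dp": [0, 0, -0.65], "rot": [0, 0, 0], "grip": 4.4},
    {"dp": [0, 0, -0.65], "rot": [0, 0, 0], "grip": 5.5},
    {"dp": [0, 0, -0.65], "rot": [0, 0, 0], "grip": 6.5},
    {"dp": [0, 0, -0.65], "rot": [0, 0, 0], "grip": 7.5},
    {"dp": [0, 0, -0.65], "rot": [0, 0, 0], "grip": 8.5},
    {"dp": [0, 0, -0.65], "rot": [0, 0, 0], "grip": 8.5},
    {"dp": [0, 0, -0.65], "rot": [0, 0, 0], "grip": 8.5},
    {"dp": [0, 0, 1], "rot": [0, 0, 0], "grip": 8.5},
    {"dp": [0, 0, 4], "rot": [0, 0, 0], "grip": 8.5},
    {"dp": [0, 0, 8], "rot": [0, 0, 0], "grip": 8.5},
    {"dp": [0, 0, 12], "rot": [0, 0, 0], "grip": 8.5},
    {"dp": [0, 0, 15], "rot": [0, 0, 0], "grip": 8.5},
  ],
)

```text
time_s: 7.07
position: [559.7, 240.0, 197.0]
tcp_rot: [[-0.0, 0.062, 0.998], [0.001, 0.998, -0.062], [-1.0, 0.001, -0.0]]
wrist_force: [1.4, 0.5, 0.8]
width: 84.9
```

Emit:
play_rows(
  rows=[
    {"dp": [-0.8, -3.7, 1], "rot": [0, 0, 0], "grip": 8.5},
    {"dp": [-1.7, -7.5, 1], "rot": [0, 0, 0], "grip": 8.5},
    {"dp": [-2.6, -11.5, 1], "rot": [0, 0, 0], "grip": 8.5},
    {"dp": [-3.5, -15.5, 1], "rot": [0, 0, 0], "grip": 8.5},
    {"dp": [-4.4, -19.5, 1], "rot": [0, 0, 0], "grip": 8.5},
    {"dp": [-5.3, -23.5, 1], "rot": [0, 0, 0], "grip": 8.5},
    {"dp": [-6.2, -27.5, 1], "rot": [0, 0, 0], "grip": 8.5},
    {"dp": [-7.1, -31.5, 1], "rot": [0, 0, 0], "grip": 8.5},
    {"dp": [-8, -35, 1], "rot": [0, 0, 0], "grip": 8.5},
    {"dp": [-8.3, -36.7, 1], "rot": [0, 0, 0], "grip": 8.5},
    {"dp": [-8.3, -36.7, 1], "rot": [0, 0, 0], "grip": 8.5},
    {"dp": [-8.3, -36.7, 1], "rot": [0, 0, 0], "grip": 8.5},
  ],
)

```text
time_s: 8.07
position: [476.5, -127.8, 207.1]
tcp_rot: [[-0.0, 0.065, 0.998], [0.001, 0.998, -0.065], [-1.0, 0.001, -0.0]]
wrist_force: [0.2, 0.3, -0.8]
width: 84.9
```

Run:
```python
from bench import r
from h import *
o=r.observe(); print(o["time_s"],o["position"],o["joint_pos"],o["width"],o["wrist_force"])
c=r.calibration("wrist"); im=r.camera("wrist"); cv2.imwrite("pics/w2.png",im[:,:,::-1])
print("collar",proj(c,[476.5,-126.8,132]),"nut",proj(c,[489.5,81.8,81]),"knob",proj(c,[483.5,-23,103]))
d=r.find_in("wrist","jar_1");print(d)
im=r.camera("scene"); cv2.imwrite("pics/s3.png",cv2.resize(im[130:330,100:360,::-1],None,fx=3,fy=3))
```

```text
8.0667 [ 476.45 -127.79  207.09] [-0.26  0.25 -0.08  1.24  0.    1.37] 84.9437346064584 [ 0.19  0.29 -0.79]
collar (np.float64(259.75507051074567), np.float64(204.93888214794887)) nut (np.float64(258.8757410506323), np.float64(-149.50838144115127)) knob (np.float64(260.17862863318106), np.float64(34.46233084342791))
[{'centre': [585.9, -203.1, 46.0], 'confidence': 0.96}, {'centre': [721.2, -126.7, 7.4], 'confidence': 0.69}, {'centre': [475.3, -121.3, 127.3], 'confidence': 0.21}]
```

View pics/w2.png

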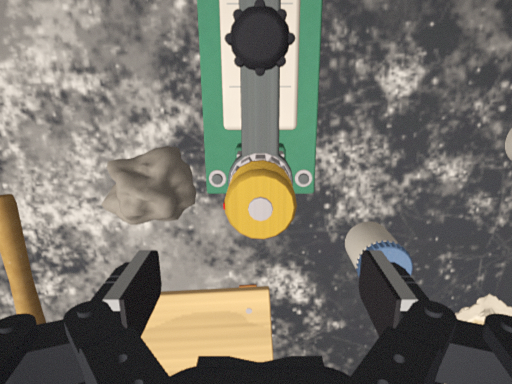

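View pics/s3.png

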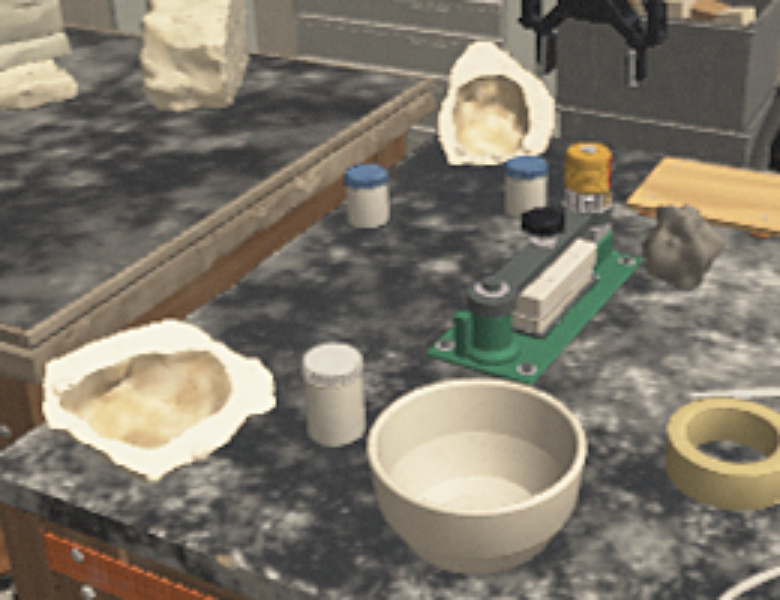

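The white jar stands upright at px (335,395). The collar at (260,208) is centred between the fingers, within about 1–2 mm. Lower and grip it.

Emit:
play_rows(
  rows=[
    {"dp": [0, -0.05, -3], "rot": [0, 0, 0], "grip": 8.5},
    {"dp": [0, -0.05, -6], "rot": [0, 0, 0], "grip": 8.5},
    {"dp": [0, -0.05, -8.5], "rot": [0, 0, 0], "grip": 8.5},
    {"dp": [0, -0.05, -9.8], "rot": [0, 0, 0], "grip": 8.5},
    {"dp": [0, -0.05, -10], "rot": [0, 0, 0], "grip": 8.5},
    {"dp": [0, -0.05, -10], "rot": [0, 0, 0], "grip": 8.5},
    {"dp": [0, -0.05, -10], "rot": [0, 0, 0], "grip": 4},
    {"dp": [0, -0.05, -10], "rot": [0, 0, 0], "grip": 4},
    {"dp": [0, -0.05, -10], "rot": [0, 0, 0], "grip": 4},
    {"dp": [0, -0.05, -10], "rot": [0, 0, 0], "grip": 4},
    {"dp": [0, -0.05, -10], "rot": [0, 0, 0], "grip": 4},
    {"dp": [0, -0.05, -10], "rot": [0, 0, 0], "grip": 4},
    {"dp": [0, -0.05, -10], "rot": [0, 0, 0], "grip": 4},
    {"dp": [0, -0.05, -10], "rot": [0, 0, 0], "grip": 4},
  ],
  force=80,
)

```text
time_s: 9.38
position: [478.4, -126.6, 108.6]
tcp_rot: [[0.003, 0.061, 0.998], [0.001, 0.998, -0.061], [-1.0, 0.001, 0.003]]
wrist_force: [-0.6, 0.7, 6.5]
width: 46.4
```

Run:
```python
from bench import r
from h import *
o=r.observe(); print(o["time_s"],o["position"],o["tcp_rot"],o["wrist_force"],o["ft_torque"],o["width"])
im=r.camera("scene"); cv2.imwrite("pics/s4.png",cv2.resize(im[130:250,230:360,::-1],None,fx=5,fy=5))
```

```text
9.3833 [ 478.36 -126.64  108.65] [[ 0.    0.06  1.  ]
 [ 0.    1.   -0.06]
 [-1.    0.    0.  ]] [-0.58  0.71  6.54] [ 0.23  0.04 -0.  ] 46.38974534270348
```

View pics/s4.png

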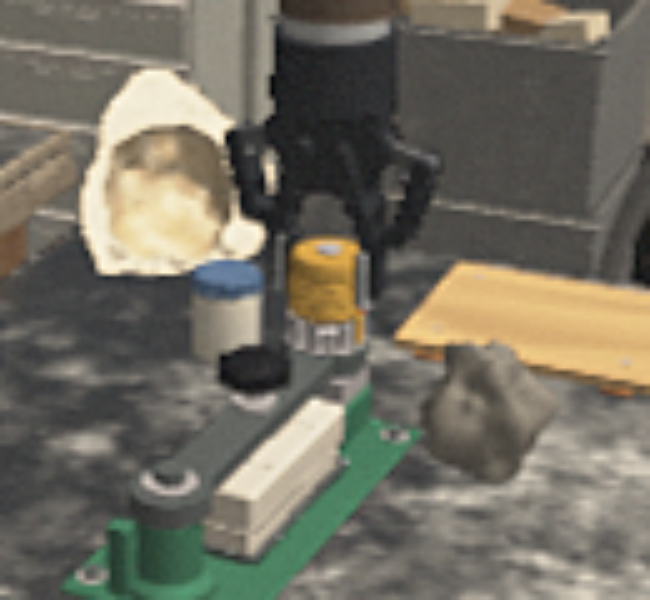

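Emit:
play_rows(
  rows=[
    {"dp": [0, 0, 0.6], "rot": [0, 0, 0], "grip": 4},
    {"dp": [0, 0, 1.2], "rot": [0, 0, 0], "grip": 4},
    {"dp": [0, 0, 1.8], "rot": [0, 0, 0], "grip": 4},
    {"dp": [0, 0, 2.2], "rot": [0, 0, 0], "grip": 4},
    {"dp": [0, 0, 2.3], "rot": [0, 0, 0], "grip": 4},
    {"dp": [0, 0, 2.3], "rot": [0, 0, 0], "grip": 4},
    {"dp": [0, 0, 2.3], "rot": [0, 0, 0], "grip": 4},
  ],
)

```text
time_s: 10.02
position: [477.3, -126.5, 130.7]
tcp_rot: [[0.001, 0.061, 0.998], [0.001, 0.998, -0.061], [-1.0, 0.001, 0.001]]
wrist_force: [-0.5, -0.3, -12.9]
width: 46.2
```

Run:
```python
from bench import r
from h import *
o=r.observe(); print(o["time_s"],o["position"],o["tcp_rot"],o["wrist_force"],o["ft_torque"],o["width"])
im=r.camera("scene"); cv2.imwrite("pics/s5.png",cv2.resize(im[130:250,230:360,::-1],None,fx=5,fy=5))
```

```text
10.0167 [ 477.31 -126.47  130.7 ] [[ 0.    0.06  1.  ]
 [ 0.    1.   -0.06]
 [-1.    0.    0.  ]] [ -0.54  -0.34 -12.9 ] [-0.12  0.05 -0.06] 46.188573906277796
```

View pics/s5.png

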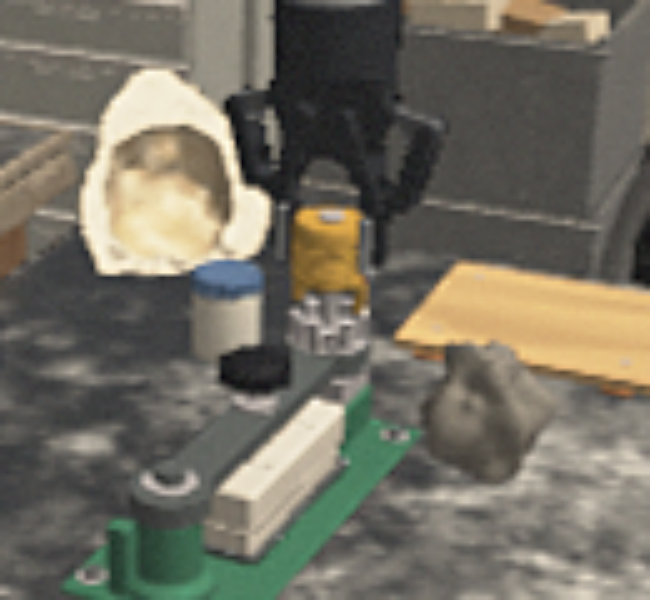

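The collar is up about 22 mm, with its dogs clear of the crown (px 330,320). Now turn it clockwise.

Emit:
play_rows(
  rows=[
    {"dp": [0, 0, 0.1], "rot": [0, 0, -5], "grip": 4},
    {"dp": [0, 0, 0.1], "rot": [0, 0, -10], "grip": 4},
    {"dp": [0, 0, 0.1], "rot": [0, 0, -15], "grip": 4},
    {"dp": [0, 0, 0.1], "rot": [0, 0, -20], "grip": 4},
    {"dp": [0, 0, 0.1], "rot": [0, 0, -25], "grip": 4},
    {"dp": [0, 0, 0.1], "rot": [0, 0, -30], "grip": 4},
    {"dp": [0, 0, 0.1], "rot": [0, 0, -35], "grip": 4},
    {"dp": [0, 0, 0.1], "rot": [0, 0, -40], "grip": 4},
    {"dp": [0, 0, 0.1], "rot": [0, 0, -45], "grip": 4},
    {"dp": [0, 0, 0.1], "rot": [0, 0, -50], "grip": 4},
    {"dp": [0, 0, 0.1], "rot": [0, 0, -55], "grip": 4},
    {"dp": [0, 0, 0.1], "rot": [0, 0, -59], "grip": 4},
    {"dp": [0, 0, 0.1], "rot": [0, 0, -61], "grip": 4},
    {"dp": [0, 0, 0.1], "rot": [0, 0, -61], "grip": 4},
    {"dp": [0, 0, 0.1], "rot": [0, 0, -61], "grip": 4},
  ],
)

```text
time_s: 11.32
position: [478.7, -127.8, 131.9]
tcp_rot: [[0.004, 0.902, 0.431], [-0.003, 0.431, -0.902], [-1.0, 0.002, 0.005]]
wrist_force: [2.8, -4.2, -14.1]
width: 46.1
```

Run:
```python
from bench import r
from h import *
o=r.observe(); print(o["time_s"],o["position"],o["tcp_rot"],o["wrist_force"],o["ft_torque"],o["width"])
im=r.camera("scene"); cv2.imwrite("pics/s6.png",cv2.resize(im[130:250,230:360,::-1],None,fx=5,fy=5))
```

```text
11.3167 [ 478.74 -127.78  131.86] [[ 0.    0.9   0.43]
 [-0.    0.43 -0.9 ]
 [-1.    0.    0.  ]] [  2.77  -4.2  -14.1 ] [-0.91 -0.72  0.26] 46.09369912125013
```

View pics/s6.png

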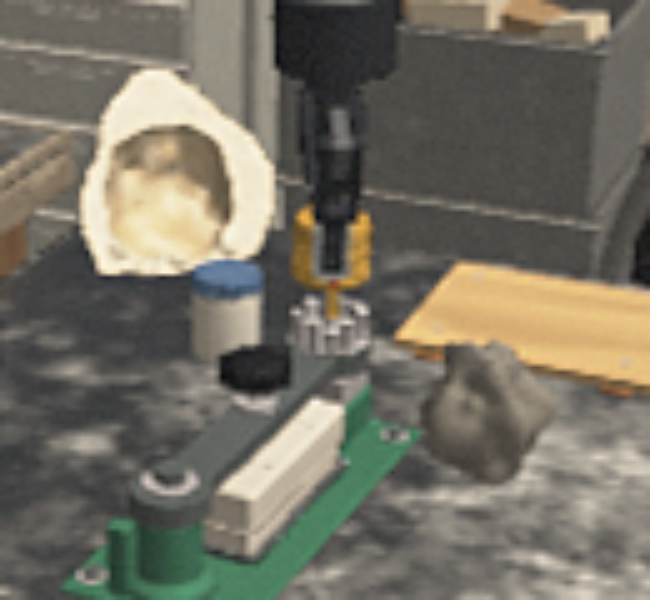

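Emit:
play_rows(
  rows=[
    {"dp": [0, 0, -0.4], "rot": [0, 0, 0], "grip": 4},
    {"dp": [0, 0, -0.7], "rot": [0, 0, 0], "grip": 4},
    {"dp": [0, 0, -0.8], "rot": [0, 0, 0], "grip": 4},
    {"dp": [0, 0, -0.8], "rot": [0, 0, 0], "grip": 4},
  ],
)

```text
time_s: 11.7
position: [478.8, -127.8, 123.6]
tcp_rot: [[0.004, 0.902, 0.432], [-0.003, 0.432, -0.902], [-1.0, 0.002, 0.005]]
wrist_force: [1.1, -1.1, -11.0]
width: 46.2
```

Run:
```python
from bench import r
from h import *
o=r.observe(); print(o["time_s"],o["position"],o["wrist_force"],o["ft_torque"],o["width"])
im=r.camera("scene"); cv2.imwrite("pics/s7.png",cv2.resize(im[130:250,230:360,::-1],None,fx=5,fy=5))
```

```text
11.7 [ 478.83 -127.82  123.58] [  1.09  -1.08 -11.04] [-0.36 -0.16  0.24] 46.22132048991889
```

View pics/s7.png

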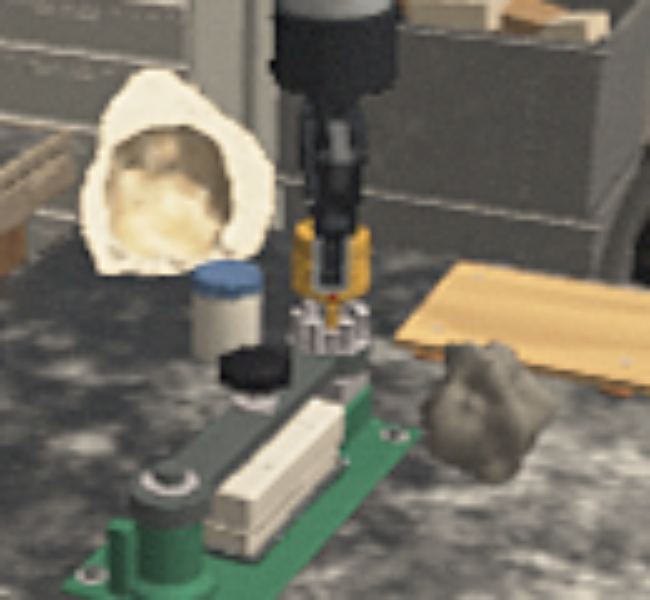

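The dog is in a shallow gap. Release slowly and rise.

Emit:
play_rows(
  rows=[
    {"dp": [0, 0, -0.1], "rot": [0, 0, 0], "grip": 4},
    {"dp": [0, 0, -0.1], "rot": [0, 0, 0], "grip": 5.2},
    {"dp": [0, 0, -0.1], "rot": [0, 0, 0], "grip": 6.5},
    {"dp": [0, 0, -0.1], "rot": [0, 0, 0], "grip": 8.5},
    {"dp": [0, 0, -0.1], "rot": [0, 0, 0], "grip": 8.5},
    {"dp": [0, 0, -0.1], "rot": [0, 0, 0], "grip": 8.5},
    {"dp": [0, 0, -0.1], "rot": [0, 0, 0], "grip": 8.5},
    {"dp": [0, 0, 2], "rot": [0, 0, 0], "grip": 8.5},
    {"dp": [0, 0, 5], "rot": [0, 0, 0], "grip": 8.5},
    {"dp": [0, 0, 8], "rot": [0, 0, 0], "grip": 8.5},
    {"dp": [0, 0, 8], "rot": [0, 0, 0], "grip": 8.5},
  ],
)

```text
time_s: 12.67
position: [482.3, -128.7, 210.0]
tcp_rot: [[0.015, 0.902, 0.432], [-0.006, 0.432, -0.902], [-1.0, 0.011, 0.012]]
wrist_force: [2.1, -0.2, 1.0]
width: 84.9
```

Run:
```python
from bench import r
from h import *
o=r.observe(); print(o["time_s"],o["position"],o["tcp_rot"],o["wrist_force"],o["width"])
im=r.camera("scene"); cv2.imwrite("pics/s8.png",cv2.resize(im[130:250,230:360,::-1],None,fx=5,fy=5))
```

```text
12.6667 [ 482.29 -128.69  209.95] [[ 0.01  0.9   0.43]
 [-0.01  0.43 -0.9 ]
 [-1.    0.01  0.01]] [ 2.08 -0.21  1.02] 84.93660975692282
```

View pics/s8.png

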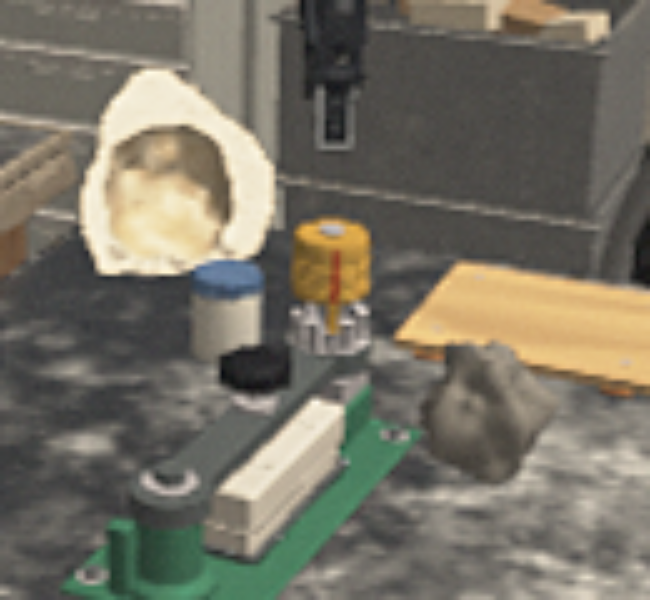

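The collar stays raised, with the red line now facing this camera (px 335,275) and the dog in the gap: parked. Now to the hand knob.

Emit:
play_rows(
  rows=[
    {"dp": [0.1, 2, 0], "rot": [0, 0, 7], "grip": 8.5},
    {"dp": [0.1, 4, 0], "rot": [0, 0, 14], "grip": 8.5},
    {"dp": [0.1, 6, 0], "rot": [0, 0, 21], "grip": 8.5},
    {"dp": [0.1, 8, 0], "rot": [0, 0, 28], "grip": 8.5},
    {"dp": [0.1, 10, 0], "rot": [0, 0, 35], "grip": 8.5},
    {"dp": [0.1, 10.4, -1], "rot": [0, 0, 42], "grip": 8.5},
    {"dp": [0.1, 10.4, -3], "rot": [0, 0, 49], "grip": 8.5},
    {"dp": [0.1, 10.4, -5], "rot": [0, 0, 56], "grip": 8.5},
    {"dp": [0.1, 10.4, -7], "rot": [0, 0, 61], "grip": 8.5},
    {"dp": [0.1, 10.4, -7], "rot": [0, 0, 61], "grip": 8.5},
    {"dp": [0.1, 10.4, -7], "rot": [0, 0, 61], "grip": 8.5},
  ],
)

```text
time_s: 13.63
position: [480.7, -24.3, 136.0]
tcp_rot: [[0.006, 0.062, 0.998], [0.008, 0.998, -0.062], [-1.0, 0.008, 0.006]]
wrist_force: [0.3, 0.0, 0.8]
width: 85.3
```

Run:
```python
from bench import r
from h import *
o=r.observe(); print(o["time_s"],o["position"],o["tcp_rot"],o["wrist_force"],o["width"])
c=r.calibration("wrist"); im=r.camera("wrist"); cv2.imwrite("pics/w3.png",im[:,:,::-1])
print("nut",proj(c,[489.5,81,81]),"knob",proj(c,[483.5,-24,103]))
```

```text
13.6333 [480.72 -24.34 135.95] [[ 0.01  0.06  1.  ]
 [ 0.01  1.   -0.06]
 [-1.    0.01  0.01]] [0.31 0.03 0.8 ] 85.27578371180891
nut (np.float64(263.59705885038227), np.float64(20.19048016600837)) knob (np.float64(264.6570810940585), np.float64(233.14094560549952))
```

View pics/w3.png

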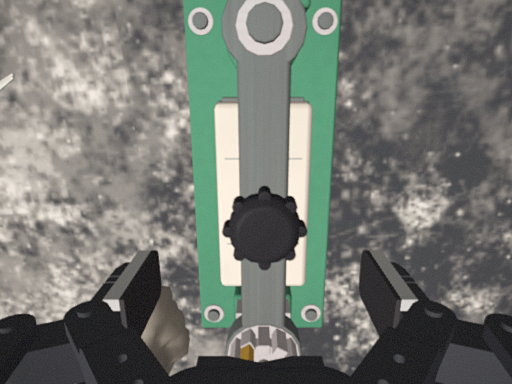

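The knob at px (265,228) and the nut at (264,23) match the predictions within 5 px. Down, and grip the knob lightly.

Emit:
play_rows(
  rows=[
    {"dp": [0.25, 0.1, -2], "rot": [0, 0, 0], "grip": 8.5},
    {"dp": [0.25, 0.1, -4], "rot": [0, 0, 0], "grip": 7},
    {"dp": [0.25, 0.1, -4.8], "rot": [0, 0, 0], "grip": 6},
    {"dp": [0.25, 0.1, -4.8], "rot": [0, 0, 0], "grip": 4.5},
    {"dp": [0.25, 0.1, -4.8], "rot": [0, 0, 0], "grip": 3.5},
    {"dp": [0.25, 0.1, -4.8], "rot": [0, 0, 0], "grip": 3.5},
    {"dp": [0.25, 0.1, -4.8], "rot": [0, 0, 0], "grip": 3.5},
    {"dp": [0.25, 0.1, -4.8], "rot": [0, 0, 0], "grip": 3.5},
  ],
  force=20,
)

```text
time_s: 14.35
position: [484.5, -23.6, 90.0]
tcp_rot: [[0.01, 0.062, 0.998], [0.007, 0.998, -0.062], [-1.0, 0.008, 0.009]]
wrist_force: [-2.2, -0.2, 0.7]
width: 38.4
```

Run:
```python
from bench import r
from h import *
o=r.observe(); print(o["time_s"],o["position"],o["tcp_rot"],o["wrist_force"],o["ft_torque"],o["width"])
im=r.camera("scene"); cv2.imwrite("pics/s9.png",cv2.resize(im[130:250,230:360,::-1],None,fx=5,fy=5))
piv=np.array([489.5,80.5]); p=o["position"][:2]; R=105; a0=np.arctan2(*(p-piv)[::-1]); print(np.linalg.norm(p-piv),np.degrees(a0))
for t in list(range(0,101,5)): 
    a=a0+np.radians(t); print(t,(piv+np.linalg.norm(p-piv)*np.array([np.cos(a),np.sin(a)])-p)/10)
```

```text
14.35 [484.5  -23.55  90.02] [[ 0.01  0.06  1.  ]
 [ 0.01  1.   -0.06]
 [-1.    0.01  0.01]] [-2.17 -0.19  0.73] [-0.09  0.54  0.26] 38.394230027656796
104.17165675020291 -92.75198556296066
0 [0. 0.]
5 [ 0.91 -0.  ]
10 [1.81 0.07]
15 [2.71 0.23]
20 [3.59 0.46]
25 [4.44 0.76]
30 [5.27 1.14]
35 [6.06 1.59]
40 [6.81 2.11]
45 [7.5  2.69]
50 [8.15 3.33]
55 [8.74 4.03]
60 [9.26 4.77]
65 [9.72 5.55]
70 [10.11  6.38]
75 [10.42  7.23]
80 [10.66  8.11]
85 [10.82  9.  ]
90 [10.91  9.9 ]
95 [10.91 10.81]
100 [10.83 11.72]
```

View pics/s9.png

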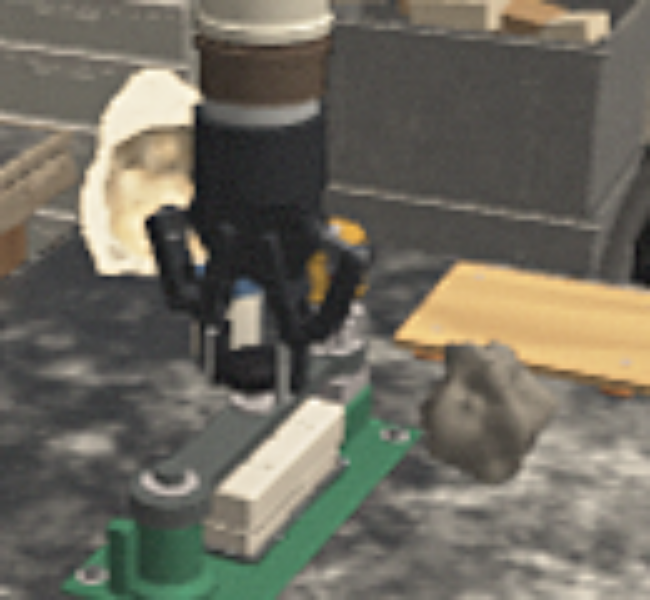

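Emit:
play_rows(
  rows=[
    {"dp": [0.4, 0, 0], "rot": [0, 0, 2], "grip": 3.5},
    {"dp": [0.9, 0, 0], "rot": [0, 0, 5], "grip": 3.5},
    {"dp": [1.8, 0.1, 0], "rot": [0, 0, 10], "grip": 3.5},
    {"dp": [2.7, 0.2, 0], "rot": [0, 0, 15], "grip": 3.5},
    {"dp": [3.6, 0.45, 0], "rot": [0, 0, 20], "grip": 3.5},
    {"dp": [4.45, 0.75, 0], "rot": [0, 0, 25], "grip": 3.5},
    {"dp": [5.25, 1.15, 0], "rot": [0, 0, 30], "grip": 3.5},
    {"dp": [6.05, 1.6, 0], "rot": [0, 0, 35], "grip": 3.5},
    {"dp": [6.8, 2.1, 0], "rot": [0, 0, 40], "grip": 3.5},
    {"dp": [7.5, 2.7, 0], "rot": [0, 0, 45], "grip": 3.5},
    {"dp": [8.15, 3.35, 0], "rot": [0, 0, 50], "grip": 3.5},
    {"dp": [8.15, 3.35, 0], "rot": [0, 0, 50], "grip": 3.5},
  ],
)

```text
time_s: 15.4
position: [567.2, 10.9, 90.1]
tcp_rot: [[0.002, -0.727, 0.687], [0.013, 0.687, 0.727], [-1.0, 0.007, 0.01]]
wrist_force: [-1.8, -1.2, -0.6]
width: 38.3
```

Run:
```python
from bench import r
from h import *
o=r.observe(); print(o["time_s"],o["position"],o["tcp_rot"],o["wrist_force"],o["ft_torque"],o["width"])
im=r.camera("scene"); cv2.imwrite("pics/s10.png",cv2.resize(im[130:280,180:360,::-1],None,fx=4,fy=4))
piv=np.array([489.5,80.5]); p=o["position"][:2]; R=105; a0=np.arctan2(*(p-piv)[::-1]); print(np.linalg.norm(p-piv),np.degrees(a0))
for t in list(range(0,56,5)): 
    a=a0+np.radians(t); print(t,(piv+np.linalg.norm(p-piv)*np.array([np.cos(a),np.sin(a)])-p)/10)
```

```text
15.4 [567.21  10.89  90.06] [[ 0.   -0.73  0.69]
 [ 0.01  0.69  0.73]
 [-1.    0.01  0.01]] [-1.85 -1.19 -0.55] [-0.35  0.39  0.44] 38.2873261671819
104.327127204965 -41.85310734156198
0 [0. 0.]
5 [0.58 0.7 ]
10 [1.09 1.46]
15 [1.54 2.25]
20 [1.91 3.08]
25 [2.21 3.94]
30 [2.44 4.82]
35 [2.59 5.72]
40 [2.66 6.62]
45 [2.65 7.53]
50 [2.56 8.44]
55 [2.39 9.33]
```

View pics/s10.png

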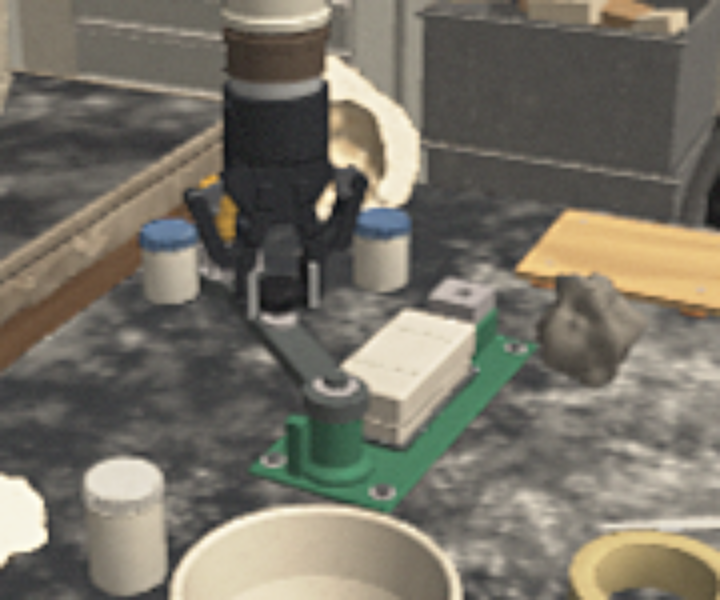

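The bar follows; collar and jars are well apart. Continue to the stop, slowing at the end.

Emit:
play_rows(
  rows=[
    {"dp": [0.25, 0.3, 0], "rot": [0, 0, 2], "grip": 3.5},
    {"dp": [0.6, 0.7, 0], "rot": [0, 0, 5], "grip": 3.5},
    {"dp": [1.1, 1.45, 0], "rot": [0, 0, 10], "grip": 3.5},
    {"dp": [1.55, 2.25, 0], "rot": [0, 0, 15], "grip": 3.5},
    {"dp": [1.9, 3.1, 0], "rot": [0, 0, 20], "grip": 3.5},
    {"dp": [2.2, 3.95, 0], "rot": [0, 0, 25], "grip": 3.5},
    {"dp": [2.45, 4.8, 0], "rot": [0, 0, 30], "grip": 3.5},
    {"dp": [2.6, 5.7, 0], "rot": [0, 0, 35], "grip": 3.5},
    {"dp": [2.65, 6.6, 0], "rot": [0, 0, 40], "grip": 3.5},
    {"dp": [2.65, 7.15, 0], "rot": [0, 0, 43], "grip": 3.5},
    {"dp": [2.65, 7.5, 0], "rot": [0, 0, 45], "grip": 3.5},
    {"dp": [2.65, 7.8, 0], "rot": [0, 0, 46.5], "grip": 3.5},
    {"dp": [2.6, 8.0, 0], "rot": [0, 0, 47], "grip": 3.5},
    {"dp": [2.6, 8.0, 0], "rot": [0, 0, 47], "grip": 3.5},
  ],
)

```text
time_s: 16.62
position: [593.6, 87.8, 90.1]
tcp_rot: [[-0.005, -0.998, -0.056], [0.004, -0.056, 0.998], [-1.0, 0.005, 0.004]]
wrist_force: [4.0, -7.1, -4.8]
width: 38.7
```

Run:
```python
from bench import r
from h import *
o=r.observe(); print(o["time_s"],o["position"],o["tcp_rot"],o["wrist_force"],o["ft_torque"],o["width"])
im=r.camera("scene"); cv2.imwrite("pics/s11.png",cv2.resize(im[130:280,180:360,::-1],None,fx=4,fy=4))
piv=np.array([489.5,80.5]); p=o["position"][:2]; a0=np.arctan2(*(p-piv)[::-1]); print(np.linalg.norm(p-piv),np.degrees(a0))
```

```text
16.6167 [593.61  87.81  90.15] [[-0.01 -1.   -0.06]
 [ 0.   -0.06  1.  ]
 [-1.    0.    0.  ]] [ 3.97 -7.07 -4.81] [-1.22 -0.67 -0.01] 38.7008687692957
104.36323595596839 4.0191265628785935
```

View pics/s11.png

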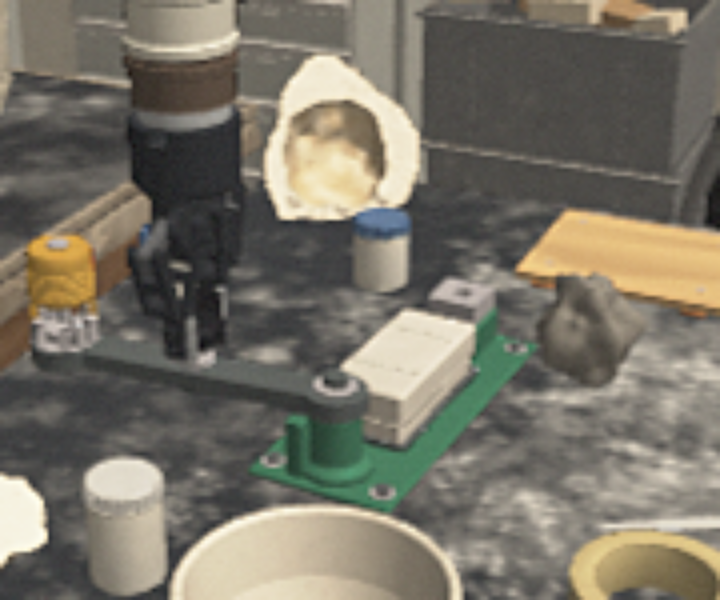

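The bar is against its stop (7 N reaction, bearing 4.0° ⇒ about 1.70 rad). I release, rise, and go over the mould.

Emit:
play_rows(
  rows=[
    {"dp": [0, 0, 0], "rot": [0, 0, 0], "grip": 5},
    {"dp": [0, 0, 0], "rot": [0, 0, 0], "grip": 6},
    {"dp": [0, 0, 0], "rot": [0, 0, 0], "grip": 7},
    {"dp": [0, 0, 0], "rot": [0, 0, 0], "grip": 7},
    {"dp": [0, 0, 1], "rot": [0, 0, 0], "grip": 7},
    {"dp": [0, 0, 4], "rot": [0, 0, 0], "grip": 7},
    {"dp": [0, 0, 8], "rot": [0, 0, -5], "grip": 7},
    {"dp": [-2, -2, 11], "rot": [0, 0, -12], "grip": 8.5},
    {"dp": [-4, -4, 11], "rot": [0, 0, -19], "grip": 8.5},
    {"dp": [-6, -6, 11], "rot": [0, 0, -26], "grip": 8.5},
    {"dp": [-8, -8, 11], "rot": [0, 0, -33], "grip": 8.5},
    {"dp": [-10, -10, 11], "rot": [0, 0, -40], "grip": 8.5},
    {"dp": [-11, -11, 11], "rot": [0, 0, -47], "grip": 8.5},
    {"dp": [-11, -11, 11], "rot": [0, 0, -54], "grip": 8.5},
    {"dp": [-11, -11, 11], "rot": [0, 0, -61], "grip": 8.5},
    {"dp": [-11, -11, 11], "rot": [0, 0, -68], "grip": 8.5},
    {"dp": [-11, -11, 11], "rot": [0, 0, -75], "grip": 8.5},
    {"dp": [-11, -11, 10], "rot": [0, 0, -82], "grip": 8.5},
    {"dp": [-11, -11, 8], "rot": [0, 0, -89], "grip": 8.5},
    {"dp": [-11, -11, 6], "rot": [0, 0, -96.6], "grip": 8.5},
  ],
)

```text
time_s: 18.33
position: [484.8, -22.0, 151.5]
tcp_rot: [[0.009, 0.058, 0.998], [0.005, 0.998, -0.058], [-1.0, 0.005, 0.009]]
wrist_force: [0.1, -0.6, -0.3]
width: 84.9
```

Emit:
play_rows(
  rows=[
    {"dp": [0, 0, 0], "rot": [0, 0, 0], "grip": 8.5},
    {"dp": [0, 0, 0], "rot": [0, 0, 0], "grip": 8.5},
  ],
)

```text
time_s: 18.5
position: [484.4, -21.8, 151.9]
tcp_rot: [[0.008, 0.055, 0.998], [0.005, 0.998, -0.055], [-1.0, 0.005, 0.008]]
wrist_force: [0.1, -0.6, 0.1]
width: 84.8
```

Run:
```python
from bench import r
from h import *
o=r.observe(); print(o["time_s"],o["position"],o["tcp_rot"],o["wrist_force"],o["width"],o["joint_pos"])
c=r.calibration("wrist"); im=r.camera("wrist"); cv2.imwrite("pics/w4.png",im[:,:,::-1])
print("mould",proj(c,[483.3,-23.3,50]))
im=r.camera("scene"); cv2.imwrite("pics/s12.png",cv2.resize(im[130:280,180:360,::-1],None,fx=4,fy=4))
```

```text
18.5 [484.36 -21.76 151.86] [[ 0.01  0.05  1.  ]
 [ 0.    1.   -0.05]
 [-1.    0.01  0.01]] [ 0.12 -0.56  0.12] 84.83064100480614 [-0.05  0.27 -0.21  1.09  0.01  1.58]
mould (np.float64(257.2998681980753), np.float64(196.48411261414125))
```

View pics/w4.png

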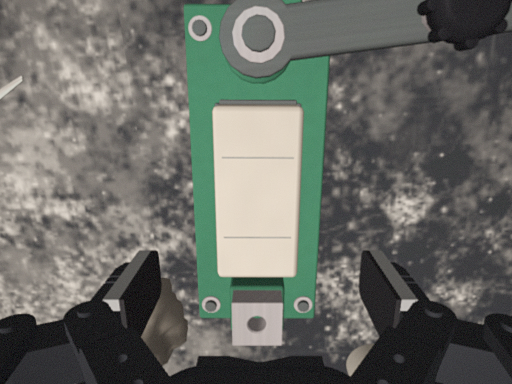

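View pics/s12.png

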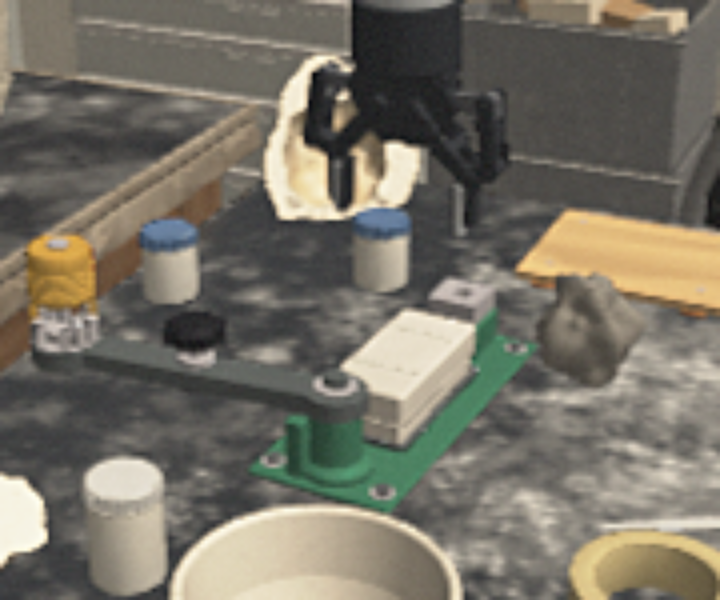

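The bar stays open with the collar parked, and the mould half (px 257,191) is free. Lower and grip it across its 62 mm.

Emit:
play_rows(
  rows=[
    {"dp": [-0.1, -0.1, -4], "rot": [-0.3, 0.5, -0.3], "grip": 8.5},
    {"dp": [-0.1, -0.1, -8], "rot": [-0.3, 0.5, -0.3], "grip": 8.5},
    {"dp": [-0.1, -0.1, -10.5], "rot": [-0.3, 0.5, -0.3], "grip": 8.5},
    {"dp": [-0.1, -0.1, -11.8], "rot": [-0.3, 0.5, -0.3], "grip": 8.5},
    {"dp": [-0.1, -0.1, -12.1], "rot": [-0.3, 0.5, -0.3], "grip": 8.5},
    {"dp": [-0.1, -0.1, -12.1], "rot": [-0.3, 0.5, -0.3], "grip": 8.5},
    {"dp": [-0.1, -0.1, -12.1], "rot": [-0.3, 0.5, -0.3], "grip": 7},
    {"dp": [-0.1, -0.1, -12.1], "rot": [-0.3, 0.5, -0.3], "grip": 5.5},
    {"dp": [-0.1, -0.1, -12.1], "rot": [-0.3, 0.5, -0.3], "grip": 5.5},
    {"dp": [-0.1, -0.1, -12.1], "rot": [-0.3, 0.5, -0.3], "grip": 5.5},
    {"dp": [-0.1, -0.1, -12.1], "rot": [-0.3, 0.5, -0.3], "grip": 5.5},
    {"dp": [-0.1, -0.1, -12.1], "rot": [-0.3, 0.5, -0.3], "grip": 5.5},
    {"dp": [-0.1, -0.1, -12.1], "rot": [-0.3, 0.5, -0.3], "grip": 5.5},
  ],
  force=60,
)

```text
time_s: 19.68
position: [486.0, -23.0, 34.3]
tcp_rot: [[0.006, 0.06, 0.998], [-0.001, 0.998, -0.06], [-1.0, -0.0, 0.006]]
wrist_force: [-1.7, 0.4, 5.4]
width: 60.6
```

Gripped at 60.6 mm. Lift straight up and check.

Emit:
play_rows(
  rows=[
    {"dp": [0, 0, 0.5], "rot": [0, 0, 0], "grip": 5.5},
    {"dp": [0, 0, 1.2], "rot": [0, 0, 0], "grip": 5.5},
    {"dp": [0, 0, 2.5], "rot": [0, 0, 0], "grip": 5.5},
    {"dp": [0, 0, 5], "rot": [0, 0, 0], "grip": 5.5},
    {"dp": [0, 0, 8], "rot": [0, 0, 0], "grip": 5.5},
    {"dp": [0, 0, 11], "rot": [0, 0, 0], "grip": 5.5},
    {"dp": [0, 0, 13], "rot": [0, 0, 0], "grip": 5.5},
    {"dp": [0, 0, 13], "rot": [0, 0, 0], "grip": 5.5},
  ],
)

```text
time_s: 20.35
position: [489.5, -23.1, 170.1]
tcp_rot: [[0.017, 0.06, 0.998], [-0.001, 0.998, -0.06], [-1.0, -0.0, 0.017]]
wrist_force: [1.4, 0.2, -1.9]
width: 60.8
```

Run:
```python
from bench import r
from h import *
o=r.observe(); print(o["time_s"],o["position"],o["tcp_rot"],o["wrist_force"],o["ft_torque"],o["width"])
im=r.camera("scene"); cv2.imwrite("pics/s13.png",cv2.resize(im[130:280,180:360,::-1],None,fx=4,fy=4))
```

```text
20.35 [489.49 -23.13 170.11] [[ 0.02  0.06  1.  ]
 [-0.    1.   -0.06]
 [-1.   -0.    0.02]] [ 1.39  0.17 -1.93] [ 0.03 -0.13  0.02] 60.820316731817755
```

View pics/s13.png

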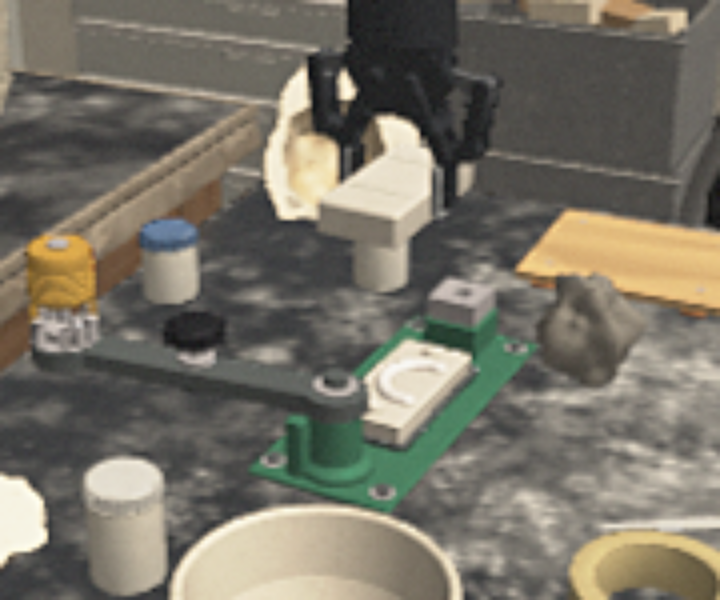

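The mould half is held flat (px 375,205); the lower half is left in place. Carry it to the board and stop just above.

Emit:
play_rows(
  rows=[
    {"dp": [-0.8, -2.5, 0], "rot": [0, 0.6, 0], "grip": 5.5},
    {"dp": [-1.9, -6, 0], "rot": [0, 0.6, 0], "grip": 5.5},
    {"dp": [-3.1, -9.7, 0], "rot": [0, 0.6, 0], "grip": 5.5},
    {"dp": [-4.3, -13.4, 0], "rot": [0, 0.6, 0], "grip": 5.5},
    {"dp": [-5.5, -17, 0], "rot": [0, 0.6, 0], "grip": 5.5},
    {"dp": [-6.7, -20.7, 0], "rot": [0, 0.6, 0], "grip": 5.5},
    {"dp": [-7.9, -24.4, 0], "rot": [0, 0.6, 0], "grip": 5.5},
    {"dp": [-9, -28, -1], "rot": [0, 0.6, 0], "grip": 5.5},
    {"dp": [-9.8, -30.5, -3], "rot": [0, 0.6, 0], "grip": 5.5},
    {"dp": [-10.2, -31.7, -5.5], "rot": [0, 0.6, 0], "grip": 5.5},
    {"dp": [-10.2, -31.7, -8], "rot": [0, 0.6, 0], "grip": 5.5},
    {"dp": [-10.2, -31.7, -10.3], "rot": [0, 0.6, 0], "grip": 5.5},
    {"dp": [-10.2, -31.7, -12], "rot": [0, 0.6, 0], "grip": 5.5},
    {"dp": [-10.2, -31.7, -13], "rot": [0, 0.6, 0], "grip": 5.5},
    {"dp": [-10.2, -31.7, -13.2], "rot": [0, 0.6, 0], "grip": 5.5},
    {"dp": [-10.2, -31.7, -13.2], "rot": [0, 0.6, 0], "grip": 5.5},
    {"dp": [-10.2, -31.7, -13.2], "rot": [0, 0.6, 0], "grip": 5.5},
  ],
)

```text
time_s: 21.82
position: [386.7, -340.3, 36.0]
tcp_rot: [[0.004, 0.06, 0.998], [-0.002, 0.998, -0.06], [-1.0, -0.001, 0.004]]
wrist_force: [0.3, 0.5, -2.3]
width: 60.8
```

Run:
```python
from bench import r
from h import *
o=r.observe(); print(o["time_s"],o["position"],o["tcp_rot"],o["wrist_force"],o["ft_torque"],o["width"])
im=r.camera("scene"); cv2.imwrite("pics/s14.png",cv2.resize(im[130:250,250:410,::-1],None,fx=5,fy=5))
```

```text
21.8167 [ 386.67 -340.33   36.01] [[ 0.    0.06  1.  ]
 [-0.    1.   -0.06]
 [-1.   -0.    0.  ]] [ 0.31  0.51 -2.3 ] [-0.06 -0.02  0.03] 60.78237800183789
```

View pics/s14.png

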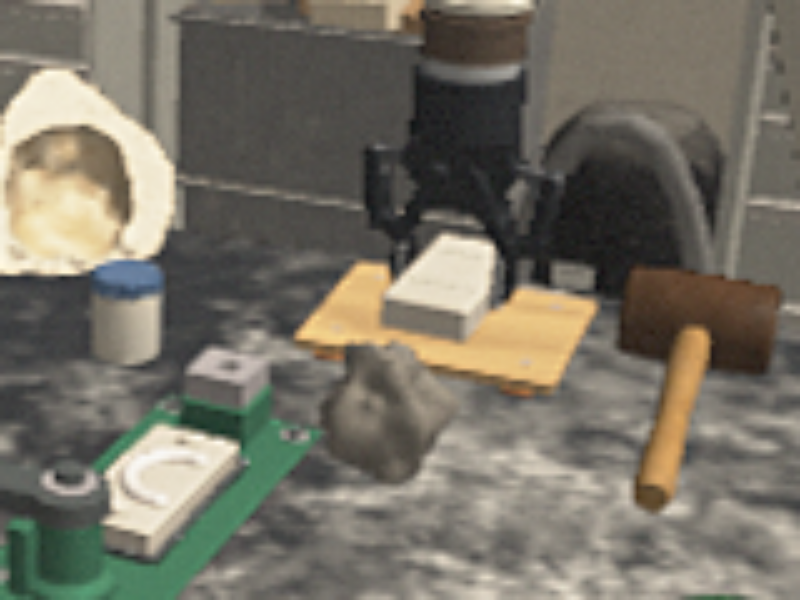

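Centred over the board, gap by my reckoning about 11 mm. Lowering slowly.

Emit:
play_rows(
  rows=[
    {"dp": [0, 0, -0.3], "rot": [0, 0, 0], "grip": 5.5},
    {"dp": [0, 0, -0.5], "rot": [0, 0, 0], "grip": 5.5},
    {"dp": [0, 0, -0.7], "rot": [0, 0, 0], "grip": 5.5},
    {"dp": [0, 0, -0.85], "rot": [0, 0, 0], "grip": 5.5},
    {"dp": [0, 0, -0.95], "rot": [0, 0, 0], "grip": 5.5},
    {"dp": [0, 0, -1.0], "rot": [0, 0, 0], "grip": 5.5},
    {"dp": [0, 0, -1.0], "rot": [0, 0, 0], "grip": 5.5},
    {"dp": [0, 0, -1.0], "rot": [0, 0, 0], "grip": 5.5},
  ],
)

```text
time_s: 22.53
position: [387.0, -340.6, 26.5]
tcp_rot: [[0.005, 0.06, 0.998], [-0.002, 0.998, -0.06], [-1.0, -0.002, 0.005]]
wrist_force: [1.1, 0.4, -3.6]
width: 61.0
```

Emit:
play_rows(
  rows=[
    {"dp": [0, 0, -0.1], "rot": [0, 0, 0], "grip": 5.5},
    {"dp": [0, 0, -0.15], "rot": [0, 0, 0], "grip": 5.5},
    {"dp": [0, 0, -0.2], "rot": [0, 0, 0], "grip": 5.5},
    {"dp": [0, 0, -0.2], "rot": [0, 0, 0], "grip": 5.5},
    {"dp": [0, 0, -0.2], "rot": [0, 0, 0], "grip": 5.5},
  ],
)

```text
time_s: 22.95
position: [387.0, -340.6, 24.4]
tcp_rot: [[0.004, 0.06, 0.998], [-0.002, 0.998, -0.06], [-1.0, -0.002, 0.005]]
wrist_force: [-0.1, -0.3, -3.0]
width: 60.8
```

Emit:
play_rows(
  rows=[
    {"dp": [0, 0, -0.05], "rot": [0, 0, 0], "grip": 5.5},
    {"dp": [0, 0, -0.1], "rot": [0, 0, 0], "grip": 5.5},
    {"dp": [0, 0, -0.15], "rot": [0, 0, 0], "grip": 5.5},
    {"dp": [0, 0, -0.15], "rot": [0, 0, 0], "grip": 5.5},
  ],
)

```text
time_s: 23.28
position: [387.0, -340.7, 24.3]
tcp_rot: [[0.005, 0.06, 0.998], [-0.003, 0.998, -0.06], [-1.0, -0.003, 0.005]]
wrist_force: [-2.0, 2.2, 7.9]
width: 60.7
```

Run:
```python
from bench import r
from h import *
o=r.observe(); print(o["time_s"],o["position"],o["wrist_force"],o["width"])
im=r.camera("scene"); cv2.imwrite("pics/s15.png",cv2.resize(im[165:215,300:380,::-1],None,fx=9,fy=9,interpolation=cv2.INTER_CUBIC))
```

```text
23.2833 [ 387.02 -340.68   24.26] [-1.98  2.16  7.9 ] 60.73271528804926
```

View pics/s15.png

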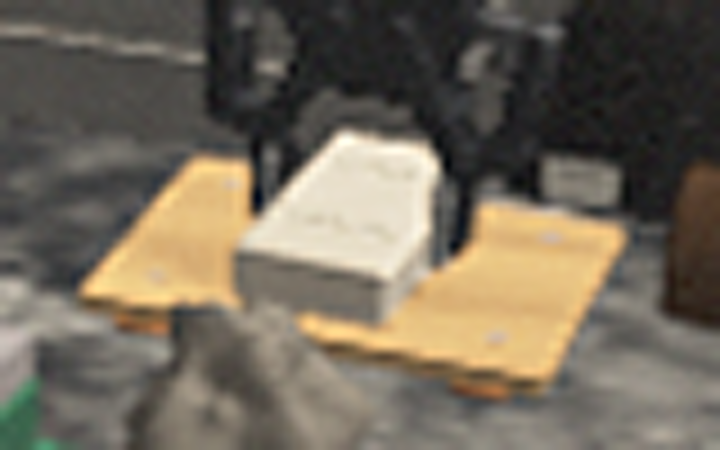

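Contact with the board (+8 N, gentle). Release and retreat.

Emit:
play_rows(
  rows=[
    {"dp": [0, 0, 0.05], "rot": [0, 0, 0], "grip": 5.5},
    {"dp": [0, 0, 0.05], "rot": [0, 0, 0], "grip": 6.5},
    {"dp": [0, 0, 0.05], "rot": [0, 0, 0], "grip": 7.5},
    {"dp": [0, 0, 0.05], "rot": [0, 0, 0], "grip": 8.5},
    {"dp": [0, 0, 0.05], "rot": [0, 0, 0], "grip": 8.5},
    {"dp": [0, 0, 0.05], "rot": [0, 0, 0], "grip": 8.5},
    {"dp": [0, 0, 1], "rot": [0, 0, 0], "grip": 8.5},
    {"dp": [0, 0, 4], "rot": [0, 0, 0], "grip": 8.5},
    {"dp": [0, 0, 8], "rot": [0, 0, 0], "grip": 8.5},
    {"dp": [0, 0, 12], "rot": [0, 0, 0], "grip": 8.5},
    {"dp": [-3, 0, 16], "rot": [0, 0, 0], "grip": 8.5},
    {"dp": [-7, 0, 19], "rot": [0, 0, 0], "grip": 8.5},
    {"dp": [-11, 0, 20], "rot": [0, 0, 0], "grip": 8.5},
    {"dp": [-14, 0, 20], "rot": [0, 0, 0], "grip": 8.5},
    {"dp": [-14, 0, 20], "rot": [0, 0, 0], "grip": 8.5},
    {"dp": [-14, 0, 20], "rot": [0, 0, 0], "grip": 8.5},
    {"dp": [-14, 0, 20], "rot": [0, 0, 0], "grip": 8.5},
  ],
)

```text
time_s: 24.75
position: [247.1, -341.0, 225.0]
tcp_rot: [[0.006, 0.061, 0.998], [-0.004, 0.998, -0.061], [-1.0, -0.004, 0.007]]
wrist_force: [0.5, 1.0, 0.0]
width: 84.9
```

Run:
```python
from bench import r
from h import *
o=r.observe(); print(o["time_s"],o["position"],o["wrist_force"],o["width"])
im=r.camera("scene"); cv2.imwrite("pics/s16.png",cv2.resize(im[130:330,150:410,::-1],None,fx=3,fy=3))
im=r.camera("top"); cv2.imwrite("pics/t16.png",cv2.resize(im[100:300,130:400,::-1],None,fx=2.9,fy=2.9,interpolation=cv2.INTER_CUBIC))
for t in("upper_mid","jar_1","board_top"): print(t,[(np.round(d["centre"]),round(d["confidence"],2)) for d in r.find_in("top",t)])
```

```text
24.75 [ 247.12 -340.99  224.97] [0.47 1.   0.05] 84.89118979767912
upper_mid [(array([ 386., -339.,   37.]), 0.95)]
jar_1 [(array([ 736., -119.,   63.]), 0.58), (array([561., 236.,  74.]), 0.56), (array([ 586., -216.,   60.]), 0.54)]
board_top [(array([ 400., -336.,   15.]), 0.95), (array([ 387., -338.,   36.]), 0.64)]
```

View pics/s16.png

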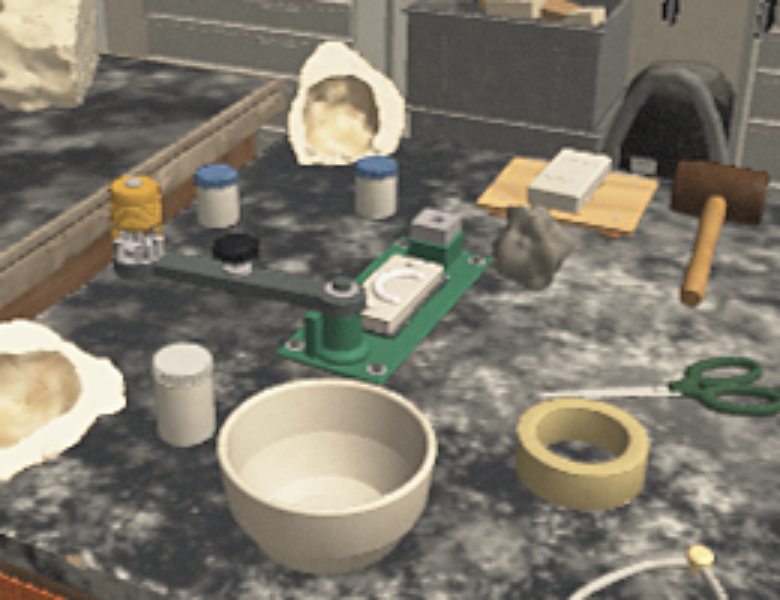

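View pics/t16.png

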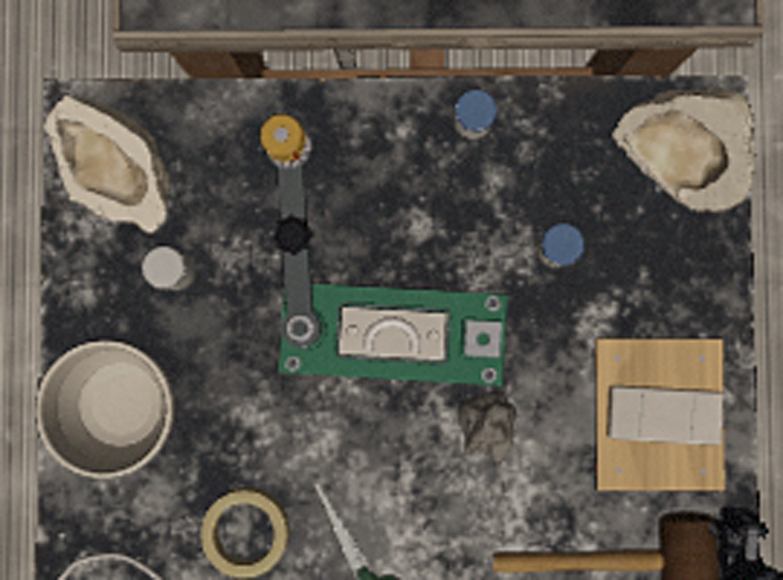

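The mould half lies flat on the board (top px 666,415), the bar is back, the collar is raised and all jars are upright. I check the bar angle numerically before handing in.

Run:
```python
from bench import r
from h import *
c=r.calibration("top")
P=lambda u,v,z:ray(c,130+(u+.5)/2.9-.5,100+(v+.5)/2.9-.5,z)
n=P(300,328,81);k=P(292,234,103);co=P(281,133,145);j=P(163,268,72);m=P(666,416,40)
for q in(k,co):
    d=q-n; print(np.hypot(*d[:2]),np.degrees(np.arctan2(d[1],d[0]))+93.4)
print(n,co,j,m)
```

```text
105.04107037357531 97.27618265711511
211.28771101027087 97.44536971433831
[489.63  81.09  81.  ] [700.39  95.99 145.  ] [558.63 239.63  72.  ] [ 387.29 -339.92   40.  ]
```

Bar 97.4° = 1.70 rad, and the collar's radius comes out at 211 mm with its top taken at 145 mm, which fits a parked collar.

```bash
python3 -c "
from bench import r
print(r.finish_job())"
```

```text
the job is handed in; nothing more can be done
None
```

The job is done and handed in at about 25 s of the 64 s allowed; the hand-in reports no verdict.

- **Jar:** The white-lidded jar was the one in the bar's way. I set it upright on the bare table at about (559, 240) mm, left of the clamp.
- **Collar:** I lifted it about 22 mm, turned it 61° clockwise and let it settle into its raised notch.
- **Bar:** I swung it by its hand knob back to the stop.
- **Mould half:** I lifted it straight up and set it on the drying board with about 8 N of contact.

**Last checks**
- **Bar angle:** about 97.4°, or 1.70 rad.
- **Collar:** it looks raised, and its position in the image fits a parked height.
- **Mould half:** it lies flat, with its centre within about 1–2 mm of the board's middle by image measurement.
- **Jars:** all stand upright. The white one is about 159 mm beyond the hinge, where the bar never passes.
- **Other things:** the bowl and clay lump were not touched.
- **Disagreements:** only small ones of 1–2 mm between the top and wrist cameras. The network's board centre was 13 mm off at the end, because the mould half now covers part of the board.

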